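# Couple the greaser to the wheel bearing

### The job

Take the orange-handled grease coupler out of its blue bayonet holster: turn it clockwise (seen from above) until its lugs line up with the slot, then lift it clear. Press it squarely onto the tilted brass nipple of the green potter's-wheel bearing until it snaps on, then keep pushing it fully home against the nipple's spring; finish while still holding it there with the gripper, pushed in. Leave the other things on the bench where they are.

Things in the scene. Friction and masses are not known exactly. Their poses are not given: they have to be found in the camera images.
- coupler: Grease coupler, 100 mm long, about 0.26 kg. Origin: centre of its open mouth (lower end); z runs from the mouth to the handle. Steel barrel 28 mm across to z = 52 mm; black round flange 42 mm across at z = 52 to 57; orange handle z = 57 to 100. Bore: funnel mouth 21 mm wide narrowing to 15 mm, 30 mm deep. On the nipple, its twist about its own axis does not matter.
- coupler_grip (a point): Middle of the orange flat handle, on the coupler's axis 80 mm from the mouth; axes as the coupler's. The handle is 43 mm tall, 44 mm long along x (in line with the lugs) and 24 mm thick along y: pinch it across y.
- coupler_lugs (a point): On the coupler's axis, 33 mm from the mouth, midway between its two brass lugs; axes as the coupler's. The lugs stick out along +x and -x to 24 mm from the axis, 8 mm wide, 6 mm high.
- holster: Blue fixed holster, 85 mm square base, 53 mm high; origin at the centre of its underside, z up. The coupler stands upright in its middle, its mouth 8 mm above the table. In the locked start the coupler's x axis is turned 1.15 to 1.45 rad anticlockwise (seen from above) from the holster's x axis, and the silver top plate holds the lugs down.
- holster_slot (a point): Centre of the top of the holster's silver plate (47 to 53 mm above the table), axes as the holster's. Its slot, 17 mm wide, runs along x. Turn the coupler clockwise until its x axis is within 0.1 rad of this x axis (a solid stop sits about 0.1 rad past it), then lift straight up: the lugs are free after 25 mm, the whole coupler after 45 mm, clear at 65 mm.
- nipple_base (a point): Foot of the brass nipple, on its axis, on the flat collar (26 mm across) that the coupler's mouth meets when fully home; 45 mm above the table. z points outward along the nipple, leaning 30 degrees from vertical towards the bearing's -x, roughly to the robot. Stem 12 mm thick up to 29 mm along z; two spring balls at 20 mm reach 9 mm out on +y and -y; red nose 9 mm thick, tip at 40 mm.
- nose (a joint): How far the red spring nose of the nipple is pushed in, m: 0 free, 0.010 with the coupler fully home. The bore touches it with the mouth 10 mm from the collar. On the way on, the balls resist from 17 mm (3 to 8 N), then draw the coupler in and snap at 10 to 9 mm. The nose spring takes 4 N there, rising to 13 N fully home, and pushes the coupler back to about 10 mm when it is not held in.
- bearing: Green bearing unit of the potter's wheel, fixed, base 160 x 120 mm; origin at the centre of its underside, z up. Nipple at its -x end (50 mm from the origin); a steel shaft stub, 26 mm thick, stands up to 90 mm high on the +x side, 28 mm from the origin.
- bowl: amber glazed bowl, 130 mm wide, 60 mm high; a bystander, origin at the middle of its underside
- mug: blue mug, 80 mm wide, 90 mm high; a bystander, origin at the middle of its underside
- glaze_jar: white jar with white lid, 72 mm wide, 100 mm high; a bystander, origin at the middle of its underside
- grease_tin: small red tin, 60 mm wide, 50 mm high; a bystander, origin at the middle of its underside
- vase: unfired clay vase, 100 mm wide, 135 mm high; a bystander, origin at the middle of its underside
- brush: brush lying on the table; a bystander, origin at the middle of its underside
- spanner: steel spanner lying on the table; a bystander, origin at the middle of its underside
Things that resemble listed ones, but are neither listed nor needed, are in the scene too. Of the things like the coupler, leave any that is red; of the rest the larger one is meant.

How it is judged:
On the way, in this order (a step that is already met when the one before it is completed fails the run):
1. the coupler is unlocked and lifted clear out of the holster (height (world z) of coupler above 0.07 m), for 0.1 s.
2. the coupler has snapped onto the nipple, squarely (z of coupler in the frame of nipple_base below 0.0085 m and angle between the z axis of coupler and the z axis of nipple_base, either way round below 0.13 rad and x of coupler in the frame of nipple_base between -0.004 and 0.004 m and y of coupler in the frame of nipple_base between -0.004 and 0.004 m), for 0.1 s.
At the end, for the whole second after the job is handed in: The coupler is on the nipple, its axis within 0.13 rad and 4 mm of the nipple's, mouth within 6 mm of the collar, the spring nose pushed in more than 5 mm, the coupler bearing on the nipple with more than 4 N, the gripper's fingers still holding the coupler (z of coupler in the frame of nipple_base below 0.006 m and value of joint nose above 0.005 m and angle between the z axis of coupler and the z axis of nipple_base, either way round below 0.13 rad and x of coupler in the frame of nipple_base between -0.004 and 0.004 m and y of coupler in the frame of nipple_base between -0.004 and 0.004 m and contact force between the fingers and coupler above 2 N and contact force between coupler and bearing above 4 N); the arm keeps its last pose, push and grip.
It fails at once if a bystander on the bench was pushed more than 40 mm away or knocked over (distance of any of bowl, mug, glaze_jar, grease_tin, vase, brush, spanner from where it was at the start of the episode above 0.04 m or angle between any of bowl, mug, glaze_jar, grease_tin, vase's own z axis and vertical above 0.6 rad).
It also fails if it takes over 48 s, if anything falls off the work surface, if the arm or the gripper's body presses on something with over 40 N, if the wrist force passes 120 N, or if a joint passes its speed limit or range.

### The arm

A 6-joint arm with a two-finger parallel gripper is mounted at the origin on the work surface. World frame = base frame: x ahead of the robot, y to its left, z up, the work surface at z = 0. Lengths are in m, angles in rad, forces in N, time in s.
With the tool pointing down it reaches from about 0.25 to 0.8 m from the base axis. Payload 3.9 kg.
Tool frame: the origin (TCP) lies at the very end of the fingers, on their centre line; the grasp point (between the pads) lies 19 mm behind it; z points along the fingers, x is the direction in which the jaws open and shut, and the axes are right-handed (so a half turn about z gives the same grasp; the last joint's range is limited). The gripper opens to 85 mm and grips with 20 to 120 N. Pads are 22 mm wide; open, the fingers measure 114 mm over their backs; the gripper's body (76 mm by 85 mm) begins 54 mm behind the grasp point. The pads swing forward as they close: fully open they stand 13 mm farther back than shut.
Start: joints at [0, 0.26, -0.138, 1.173, 0, 1.571], TCP at [0.525, -0, 0.231] pointing down, gripper open.
Joint ranges: [-2.78, 2.78], [-0.83, 1.72], [-1.28, 1.37], [-1.9, 2.12], [-1.57, 1.48], [-3.14, 3.14]. Speed limits (rad/s): [2.57, 2.57, 3.14, 3.14, 3.14, 3.14].

### API

Orientations are given as a rotation vector (axis times angle).
In Python, from bench import readout, read_camera, camera_params, job gives the robot as it stands.
- The arm moves only by the tool send_rows, never from a script. Its arguments are lists of equal length, an entry for each row: "xyz": the shift along the tool's x, y, z in cm, a list of three; "twist": the turn, a rotation vector about the tool's x, y, z in rad, a list of three; "grip": the opening in per cent of the stroke, from 0 (shut) to 100 (fully open). A call has 1 to 12 rows; each row shifts and turns the commanded pose from where the row before left it, along the tool's axes as they then stand; what a row does not reach is not made up. A row lasts 1/10 s, in which the tool goes at most 50 mm and 8.59 degrees, less where a joint would pass 70% of its speed; a pose out of reach is approached as far as the arm can. A call with a gripper value outside its range is refused whole. The fingers move at their own pace and stop on an object; the grip force is fixed at half the most. Time passes only in rows, so rows that do not move let the fingers close. It gives the time, the measured TCP pose, the force and the opening at its end, in the units of the state.
- readout.observe(): the state, without advancing time (a new reading comes with each control period).
- read_camera(name): name is "scene" or "side" or "wrist"; returns (picture, depth): 420x560x3 uint8, red, green, blue; 420x560 float32, m along the optical axis (not along the pixel's ray), 0 where there is no reading.
- camera_params(name): a dict with "fx", "fy", "cx", "cy" (pixels), "rvec" (rotation vector, rad) and "tvec" (3), from world to camera coordinates, as OpenCV has them. Camera axes: x right, y down, z forward; pixel columns grow to the right and rows downward; lengths in m; the calibration is good to about 2 mm. A picture is of the moment at which its call begins: read the wrist's pose just before it. camera_params takes no time and is no camera call; for the wrist camera it gives the pose at the moment of the call.
- job.hand_in(): hands the job in, once; it reports no verdict.
The state is a dict: "time": time; "joints": joint angles; "qvel": joint speeds; "effort": joint torques, N m; "eef_pos": TCP position; "orientation": TCP orientation; "contact_force": force on the tool from outside, world axes, zero at the start; "ft_torque": the same for the moment, N m; "opening": finger opening in m.
Only numpy, scipy, OpenCV 4.12 (cv2) and the standard library are available. Lean on these libraries where they do the work, as an engineer would, in place of code of your own. Each camera call takes 0.05 s, during which the arm holds its last target. There are 200 camera calls.

## Working session

There is one attempt and no reset: what is moved stays moved. The work goes in short steps, Python scripts to look and compute and a tool call to move; the robot and the scene stay as the last step left them, time stands still between calls to the robot, and variables do not carry over. Pictures are saved under pics/ and viewed, about 8 in all and at most 12, crops included, and the job is handed in when it is done.

Besides the shell and the picture viewer there is one more tool, called after ">>>" by a JSON object that holds its "api" and its "payload", one argument or row to a line. send_rows: Moves the arm, as the interface text tells. Its arguments: {"type":"object","properties":{"xyz":{"type":"array"},"twist":{"type":"array"},"grip":{"type":"array"}},"required":["xyz","twist","grip"]}

```bash
mkdir -p pics; ls
cat > h.py <<'E'
import numpy as np, cv2
from scipy.spatial.transform import Rotation as R
from bench import readout, read_camera, camera_params, job
def grab(n):
    p=camera_params(n); im,d=read_camera(n); return im,d,p
def cloud(d,p):
    v,u=np.mgrid[:d.shape[0],:d.shape[1]]
    c=np.stack([(u-p['cx'])/p['fx']*d,(v-p['cy'])/p['fy']*d,d],-1)
    Rm=R.from_rotvec(np.ravel(p['rvec'])).as_matrix()
    return (c-np.ravel(p['tvec']))@Rm
def save(im,n): cv2.imwrite('pics/'+n,im[...,::-1])
E
python3 - <<'E'
from h import *
print(readout.observe())
a=grab('scene');b=grab('side')
for n,x in zip(('scene','side'),(a,b)):
    np.savez('%s.npz'%n,im=x[0],d=x[1]); save(x[0],n+'.png'); print(x[2])
E
```

```text
pics
{'time': 0.0, 'joints': array([-3.34579782e-05,  2.60704473e-01, -1.39404703e-01,  1.17268295e+00,
       -2.40000752e-05,  1.57079222e+00]), 'qvel': array([ 0.00151547,  0.00012508,  0.00034837, -0.00037493,  0.00038761,
        0.00144468]), 'effort': array([-3.22425103e-04, -4.05677426e+01,  2.53926122e+01,  1.89446745e-02,
       -4.02533055e-05,  2.61086342e-05]), 'eef_pos': array([ 5.24308375e-01, -2.52319223e-05,  2.30440690e-01]), 'orientation': array([ 3.14156713e+00, -4.60708570e-05, -3.13497485e-03]), 'contact_force': array([-0.58371566, -0.85007743,  0.83020663]), 'ft_torque': array([ 0.02199586, -0.04651497,  0.0573235 ]), 'opening': 0.08543128001724652}
{'fx': 513.5534810702484, 'fy': 513.5534810702484, 'cx': 282.3277473818388, 'cy': 211.5169532661317, 'rvec': array([ 2.04759213,  1.10360531, -0.49265709]), 'tvec': array([-0.31043899, -0.24372323,  1.72944648])}
{'fx': 424.87280541617827, 'fy': 424.87280541617827, 'cx': 278.960681776448, 'cy': 207.63279240429458, 'rvec': array([ 1.98800664, -0.74529797,  0.40602709]), 'tvec': array([-0.40661212,  0.2576581 ,  1.12560415])}
```

View pics/scene.png

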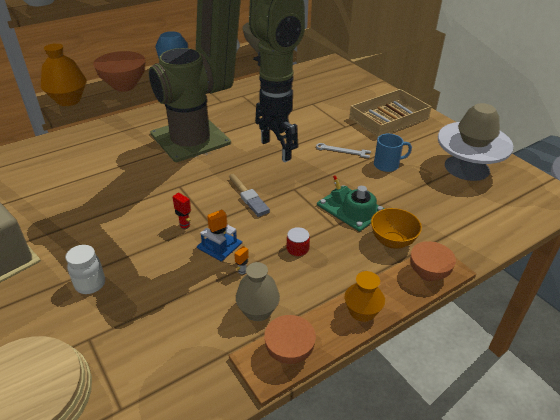

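View pics/side.png

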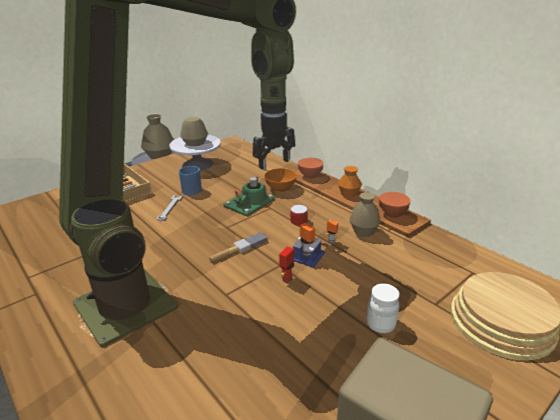

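In the scene view, the candidates are a red coupler at (182,210), which I leave, a large orange one in the blue holster at (218,222), and a small orange one at (241,258). I choose the large one in the holster. The bearing is at (350,205), with the nipple at about (337,185). Next I measure them and take a close crop.

Run:
```python
from h import *
ims=[]
for n,box in (('scene',(185,195,270,280)),('side',(270,205,350,285))):
    z=np.load(n+'.npz');im,d=z['im'],z['d'];p=camera_params(n);P=cloud(d,p)
    hsv=cv2.cvtColor(im,cv2.COLOR_RGB2HSV);H,S,V=[hsv[...,i].astype(int) for i in range(3)]
    for nm,m,lo in (('orange',(H>=7)&(H<17)&(S>200)&(V>120),.06),('blue',(H>100)&(H<125)&(S>130),.0),('green',(H>65)&(H<90)&(S>120),.0)):
        k,l,st,c=cv2.connectedComponentsWithStats((m&(d>0)&(P[...,2]>-.02)&(P[...,2]<.2)&(P[...,0]>.2)).astype(np.uint8))
        for i in range(1,k):
            if st[i,4]>40:
                q=P[l==i];print(n,nm,c[i].round(),st[i,4],np.median(q,0).round(3),np.percentile(q,2,0).round(3),np.percentile(q,98,0).round(3))
    x0,y0,x1,y1=box; ims.append(cv2.resize(im[y0:y1,x0:x1],(390,390),interpolation=cv2.INTER_CUBIC))
save(np.hstack(ims),'crop1.png')
```

```text
scene orange [216. 215.] 105 [ 0.51  -0.164  0.11 ] [ 0.497 -0.185  0.107] [ 0.521 -0.144  0.113]
scene orange [241. 251.] 64 [ 0.621 -0.16   0.076] [ 0.61  -0.175  0.071] [ 0.633 -0.146  0.079]
scene blue [387. 152.] 584 [0.48  0.437 0.061] [0.433 0.413 0.009] [0.51  0.493 0.092]
scene blue [219. 246.] 606 [ 0.529 -0.18   0.011] [ 0.481 -0.211  0.005] [ 0.556 -0.12   0.045]
scene green [349. 207.] 1278 [0.607 0.192 0.031] [0.516 0.154 0.009] [0.66  0.251 0.064]
side orange [332. 226.] 74 [ 0.612 -0.165  0.065] [ 0.606 -0.176  0.045] [ 0.622 -0.151  0.075]
side orange [307. 229.] 68 [ 0.5   -0.167  0.105] [ 0.492 -0.184  0.075] [ 0.515 -0.148  0.11 ]
```

View pics/crop1.png

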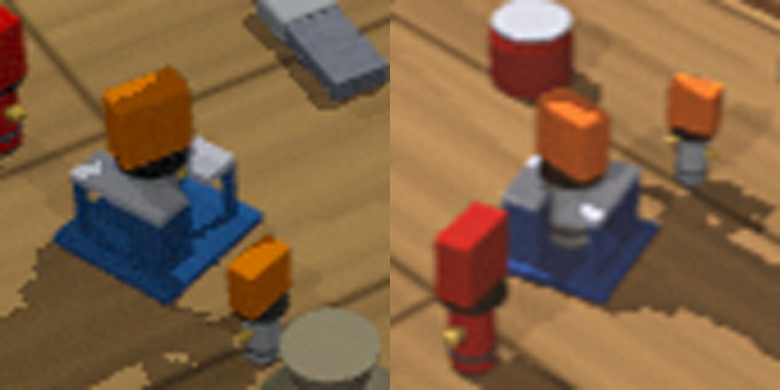

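The crop confirms it: the orange handle stands in the blue holster with the silver slot plate. The red one and the small one are separate. I'll move above it and look with the wrist camera.

Run:
```python
from h import *
p=camera_params('wrist');print(p);Rm=R.from_rotvec(np.ravel(p['rvec'])).as_matrix();print(-Rm.T@np.ravel(p['tvec']),Rm.T[:,2],Rm)
```

```text
{'fx': 371.30711507861963, 'fy': 371.30711507861963, 'cx': 275.23962185697616, 'cy': 210.22551391236644, 'rvec': array([-2.81752428e+00,  4.60637332e-05,  3.06897440e-03]), 'tvec': array([-0.52425518, -0.04042678,  0.38017921])}
[0.52507535 0.08253715 0.37215259] [-0.002127   -0.31842398 -0.94794601] [[ 9.99997688e-01 -3.78688776e-04 -2.11658465e-03]
 [ 3.14994798e-04 -9.47948324e-01  3.18424051e-01]
 [-2.12699649e-03 -3.18423982e-01 -9.47946013e-01]]
```

>>> {"api": "send_rows", "payload": {
  "xyz": [
    [-0.5,4.2,-1],
    [-0.5,4.2,-1],
    [-0.3,4.2,-1],
    [-0.3,4,-1],
    [0,0,0],
    [0,0,0]
  ],
  "twist": [
    [0,0,0],
    [0,0,0],
    [0,0,0],
    [0,0,0],
    [0,0,0],
    [0,0,0]
  ],
  "grip": [100,100,100,100,100,100]
}}

```text
time: 0.7
eef_pos: [0.5087, -0.1667, 0.271]
orientation: [-3.141, 0.003, 0.001]
contact_force: [0.2, 0.5, 0.3]
opening: 0.0851
```

Run:
```python
from h import *
im,d,p=grab('wrist'); save(im,'w1.png'); np.savez('w1.npz',im=im,d=d)
P=cloud(d,p)
hsv=cv2.cvtColor(im,cv2.COLOR_RGB2HSV);H,S,V=[hsv[...,i].astype(int) for i in range(3)]
m=(H>=5)&(H<17)&(S>190)&(V>100)&(d>0)&(np.abs(P[...,0]-.508)<.05)&(np.abs(P[...,1]+.165)<.05)
top=m&(P[...,2]>.103)
r=cv2.minAreaRect(P[top][:,:2].astype(np.float32)*1000);print('top',top.sum(),r,np.median(P[top],0),cv2.boxPoints(r))
s=(S<60)&(P[...,2]>.045)&(P[...,2]<.06)&(d>0)&(np.hypot(P[...,0]-.51,P[...,1]+.165)<.07)
r=cv2.minAreaRect(P[s][:,:2].astype(np.float32)*1000);print('plate',s.sum(),r)
b=(H>100)&(H<125)&(S>120)&(P[...,2]<.02)&(d>0)&(np.hypot(P[...,0]-.51,P[...,1]+.165)<.08)
r=cv2.minAreaRect(P[b][:,:2].astype(np.float32)*1000);print('base',b.sum(),r, np.median(P[b][:,2]))
```

```text
top 1268 ((509.12628173828125, -161.97134399414062), (43.08407211303711, 22.99554443359375), 89.4498291015625) [ 0.50875926 -0.15972828  0.10678274] [[ 497.42218 -183.402  ]
 [ 520.4167  -183.62279]
 [ 520.8304  -140.5407 ]
 [ 497.83588 -140.3199 ]]
plate 2005 ((508.83807373046875, -162.49578857421875), (64.04110717773438, 64.53262329101562), 21.109704971313477)
base 1280 ((508.5813903808594, -161.78480529785156), (81.3012924194336, 82.11788177490234), 21.086584091186523) 0.00696563867479963
```

View pics/w1.png

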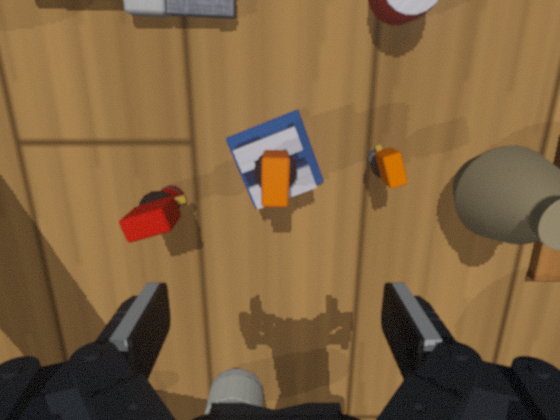

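The wrist view shows the handle at (275,178) with its long axis along world y. The holster slot runs at about 21° and the handle at about 89°, a difference of 1.19 rad, inside the stated range. I'll descend and check the direction of joint 6.

>>> {"api": "send_rows", "payload": {
  "xyz": [
    [0,-0.3,4],
    [0,-0.17,4],
    [0,0,4],
    [0,0,3],
    [0,0,3],
    [0,0,2],
    [0,0,0]
  ],
  "twist": [
    [0,0,0],
    [0,0,0],
    [0,0,0],
    [0,0,0],
    [0,0,0],
    [0,0,0],
    [0,0,0]
  ],
  "grip": [100,100,100,100,100,100,100]
}}

```text
time: 1.45
eef_pos: [0.5058, -0.1587, 0.068]
orientation: [-3.139, -0.004, 0.012]
contact_force: [0.0, 0.2, 0.0]
opening: 0.0853
```

Run:
```python
from h import *
s=readout.observe();print(s['joints'].round(3),s['eef_pos'],s['contact_force'].round(1),s['ft_torque'].round(2))
```

```text
[-0.304  0.397 -0.394  0.787  0.     1.264] [ 0.5058299  -0.15871421  0.06802136] [0.  0.2 0. ] [ 0.07  0.05 -0.  ]
```

>>> {"api": "send_rows", "payload": {
  "xyz": [
    [0,0,0],
    [0,0,0]
  ],
  "twist": [
    [0,0,0],
    [0,0,0]
  ],
  "grip": [100,100]
}}

```text
time: 1.65
eef_pos: [0.5101, -0.161, 0.0725]
orientation: [3.141, 0.002, 0.003]
contact_force: [0.0, 0.0, 0.9]
opening: 0.0853
```

Run:
```python
from h import *
s=readout.observe();print(s['joints'].round(3),s['eef_pos'],s['orientation'])
im,d,p=grab('wrist'); P=cloud(d,p)
s=readout.observe();print(s['joints'].round(3),s['eef_pos'],s['orientation'])
hsv=cv2.cvtColor(im,cv2.COLOR_RGB2HSV);H,S,V=[hsv[...,i].astype(int) for i in range(3)]
m=(H>=5)&(H<17)&(S>190)&(V>100)&(d>0)&(np.abs(P[...,0]-.508)<.05)&(np.abs(P[...,1]+.165)<.05)&(P[...,2]>.103)
r=cv2.minAreaRect(P[m][:,:2].astype(np.float32)*1000);print(m.sum(),r,np.median(P[m],0))
save(im,'w2.png')
```

```text
[-0.306  0.393 -0.387  0.788  0.     1.264] [ 0.51013821 -0.16096519  0.07254719] [3.14101585e+00 1.76606077e-03 3.23387941e-03]
[-0.306  0.393 -0.387  0.788  0.     1.264] [ 0.5102926  -0.16120231  0.07274095] [3.14085393e+00 1.19056280e-03 4.11511876e-03]
6340 ((508.8444519042969, -162.26730346679688), (44.80596160888672, 23.903270721435547), 88.08235931396484) [ 0.50899379 -0.15718229  0.10666629]
```

>>> {"api": "send_rows", "payload": {
  "xyz": [
    [-0.1,0.1,0.1],
    [0,0,0],
    [0,0,0],
    [0,0,0],
    [0,0,0],
    [0,0,0],
    [0,0,0],
    [0,0,0]
  ],
  "twist": [
    [0,0,0.02],
    [0,0,0],
    [0,0,0],
    [0,0,0],
    [0,0,0],
    [0,0,0],
    [0,0,0],
    [0,0,0]
  ],
  "grip": [100,0,0,0,0,0,0,0]
}}

```text
time: 2.5
eef_pos: [0.508, -0.1623, 0.0705]
orientation: [3.141, -0.031, 0.0]
contact_force: [-0.8, 0.6, 3.7]
opening: 0.0232
```

Run:
```python
from h import *
s=readout.observe();print(s['joints'].round(3),s['eef_pos'],s['orientation'],s['contact_force'],s['ft_torque'])
```

```text
[-0.309  0.394 -0.392  0.785 -0.     1.282] [ 0.50800794 -0.1623297   0.07047106] [ 3.14131655e+00 -3.13873891e-02  1.17366505e-04] [-0.80657937  0.55106121  3.72945259] [ 0.01917946  0.20811264 -0.02669173]
```

>>> {"api": "send_rows", "payload": {
  "xyz": [
    [0,0,0],
    [0,0,0],
    [0,0,0],
    [0,0,0],
    [0,0,0],
    [0,0,0],
    [0,0,0],
    [0,0,0],
    [0,0,0],
    [0,0,0],
    [0,0,0]
  ],
  "twist": [
    [0,0,0.12],
    [0,0,0.12],
    [0,0,0.12],
    [0,0,0.12],
    [0,0,0.12],
    [0,0,0.12],
    [0,0,0.12],
    [0,0,0.12],
    [0,0,0.12],
    [0,0,0.09],
    [0,0,0]
  ],
  "grip": [0,0,0,0,0,0,0,0,0,0,0]
}}

```text
time: 3.6
eef_pos: [0.5081, -0.1624, 0.0705]
orientation: [2.602, -1.761, 0.001]
contact_force: [-1.3, -0.0, 2.6]
opening: 0.0235
```

Run:
```python
from h import *
s=readout.observe();print(s['joints'].round(3),s['eef_pos'],s['contact_force'],s['ft_torque'])
im,d,p=grab('wrist'); P=cloud(d,p); save(im,'w3.png'); T=R.from_rotvec(s['orientation']).as_matrix();print('tool x angle',np.degrees(np.arctan2(T[1,0],T[0,0])))
hsv=cv2.cvtColor(im,cv2.COLOR_RGB2HSV);H,S,V=[hsv[...,i].astype(int) for i in range(3)]
m=(H>=5)&(H<17)&(S>190)&(V>100)&(d>0)&(np.abs(P[...,0]-.508)<.05)&(np.abs(P[...,1]+.165)<.05)&(P[...,2]>.103)
r=cv2.minAreaRect(P[m][:,:2].astype(np.float32)*1000);print(m.sum(),r)
b=(H>100)&(H<125)&(S>120)&(P[...,2]<.02)&(d>0)&(np.hypot(P[...,0]-.51,P[...,1]+.165)<.08)
print('base',cv2.minAreaRect(P[b][:,:2].astype(np.float32)*1000))
```

```text
[-0.309  0.394 -0.392  0.785 -0.     2.451] [ 0.50812495 -0.16241945  0.07047021] [-1.34305453 -0.04185349  2.58762154] [-0.0801428   0.14740914 -0.03739228]
tool x angle -68.1757071777663
6372 ((508.35052490234375, -162.11778259277344), (44.5239372253418, 23.880420684814453), 21.593887329101562)
base ((510.7358093261719, -162.12503051757812), (81.09931945800781, 82.98026275634766), 21.574668884277344)
```

View pics/w3.png

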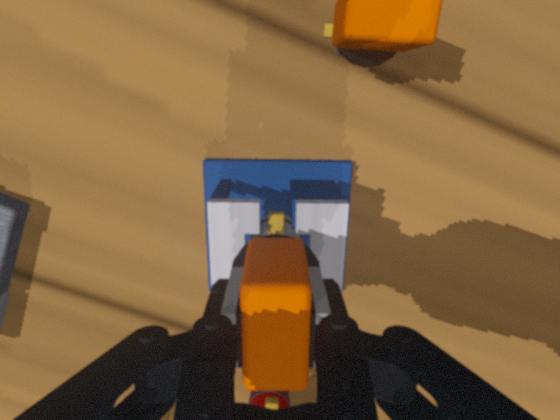

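The coupler is aligned: the brass lug at (277,222) sits in the slot gap, with both handle and base at 21.6°. Lifting next.

>>> {"api": "send_rows", "payload": {
  "xyz": [
    [0,0,-0.3],
    [0,0,-0.5],
    [0,0,-0.7],
    [0,0,-1],
    [0,0,-1],
    [0,0,-1],
    [0,0,0]
  ],
  "twist": [
    [0,0,0],
    [0,0,0],
    [0,0,0],
    [0,0,0],
    [0,0,0],
    [0,0,0],
    [0,0,0]
  ],
  "grip": [0,0,0,0,0,0,0]
}}

```text
time: 4.35
eef_pos: [0.5095, -0.1628, 0.1174]
orientation: [-2.601, 1.76, -0.006]
contact_force: [1.0, -0.6, -2.3]
opening: 0.0233
```

>>> {"api": "send_rows", "payload": {
  "xyz": [
    [0,0,-3],
    [0,0,-3],
    [0,0,-3],
    [0,0,-2],
    [0,0,0],
    [0,0,0]
  ],
  "twist": [
    [0,0,0],
    [0,0,0],
    [0,0,-0.14],
    [0,0,-0.14],
    [0,0,-0.14],
    [0,0,-0.14]
  ],
  "grip": [0,0,0,0,0,0]
}}

```text
time: 4.95
eef_pos: [0.5085, -0.1625, 0.2263]
orientation: [-2.99, 0.965, -0.003]
contact_force: [-0.6, 0.5, -2.6]
opening: 0.0235
```

Run:
```python
from h import *
ims=[]
for n,box in (('scene',(305,165,395,235)),('side',(215,170,285,220))):
    im,d,p=grab(n);P=cloud(d,p)
    hsv=cv2.cvtColor(im,cv2.COLOR_RGB2HSV);H,S,V=[hsv[...,i].astype(int) for i in range(3)]
    near=(np.hypot(P[...,0]-.59,P[...,1]-.2)<.13)&(d>0)
    if n=='scene':
        g=near&(H>60)&(H<95)&(S>90)&(P[...,2]<.03);r=cv2.minAreaRect(P[g][:,:2].astype(np.float32)*1000);print('green',g.sum(),r)
    for nm,m in (('red',((H<6)|(H>174))&(S>150)),('brass',(H>15)&(H<32)&(S>100)),('steel',(S<50))):
        m=m&near&(P[...,2]>.03)
        if m.sum():print(n,nm,m.sum(),np.argwhere(m).mean(0)[::-1],np.median(P[m],0).round(4),P[m].min(0).round(3),P[m].max(0).round(3))
    x0,y0,x1,y1=box; ims.append(cv2.resize(im[y0:y1,x0:x1],(390,300),interpolation=cv2.INTER_CUBIC))
save(np.hstack(ims),'crop2.png')
s=readout.observe();print(s['joints'].round(3),s['eef_pos'])
```

```text
green 683 ((581.16845703125, 217.82696533203125), (160.81703186035156, 120.27311706542969), 10.046216011047363)
scene red 8 [334.25  177.125] [0.5134 0.206  0.0792] [0.51  0.201 0.072] [0.516 0.207 0.087]
scene brass 370 [377.91081081 212.75675676] [0.688  0.233  0.0517] [0.512 0.174 0.03 ] [0.717 0.278 0.075]
scene steel 189 [360.91005291 193.84126984] [0.6127 0.221  0.077 ] [0.521 0.199 0.06 ] [0.63  0.248 0.097]
side red 5 [235.2 191.4] [0.5088 0.208  0.0767] [0.506 0.201 0.076] [0.514 0.211 0.078]
side brass 18 [239.61111111 193.5       ] [0.5212 0.208  0.0553] [0.51  0.203 0.042] [0.681 0.262 0.066]
side steel 75 [252.64 182.12] [0.601  0.2207 0.0777] [0.517 0.202 0.048] [0.631 0.25  0.094]
[-0.309  0.277 -0.131  1.164  0.     1.892] [ 0.5078735  -0.16225915  0.22536876]
```

View pics/crop2.png

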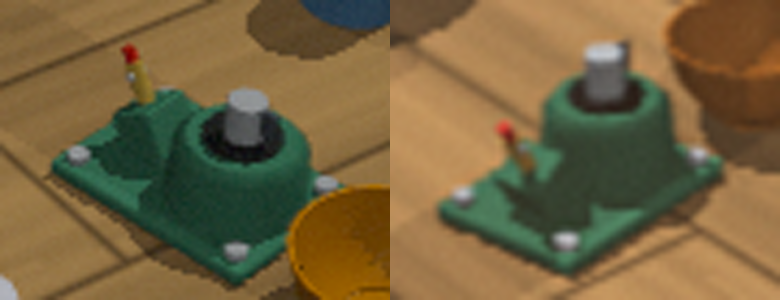

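```bash
cat >> h.py <<'E'
def target(base,yaw,d,twist=0.,tilt=np.pi/6):
    "tool pose with TCP d along the nipple axis from base"
    c,s=np.cos(yaw),np.sin(yaw);a,b=np.cos(tilt),np.sin(tilt)
    X=np.array([a*c,a*s,b]);Z=np.array([b*c,b*s,-a]);Y=np.cross(Z,X)
    return np.array(base)-d*Z,np.stack([X,Y,Z],1)@R.from_euler('z',twist).as_matrix()
def delta(pt,Rt,s=None):
    s=s or readout.observe();Rc=R.from_rotvec(s['orientation']).as_matrix()
    return R.from_matrix(Rc.T@Rt).as_rotvec(), Rt.T@(pt-s['eef_pos'])*100  # twist first, then shift(cm) in new frame
E
python3 - <<'E'
from h import *
pt,Rt=target([.532,.209,.045],np.radians(10.05),.20);print(pt)
w,t=delta(pt,Rt);print(w,t,np.linalg.norm(w),np.linalg.norm(t))
E
```

```text
[0.43353442 0.19154925 0.21820508]
[ 0.21079398  0.49467495 -0.78676706] [ -1.35031838 -36.13522381   0.04758347] 0.9529636971476274 36.16047598362288
```

>>> {"api": "send_rows", "payload": {
  "xyz": [
    [0,0,0],
    [0,0,0],
    [0,0,0],
    [0,0,0],
    [0,0,0],
    [0,0,0],
    [0,0,0],
    [0,0,0],
    [0,0,0]
  ],
  "twist": [
    [0.0263,0.0618,-0.0983],
    [0.0263,0.0618,-0.0983],
    [0.0263,0.0618,-0.0983],
    [0.0263,0.0618,-0.0983],
    [0.0263,0.0618,-0.0983],
    [0.0263,0.0618,-0.0983],
    [0.0263,0.0618,-0.0983],
    [0.0263,0.0618,-0.0983],
    [0,0,0]
  ],
  "grip": [0,0,0,0,0,0,0,0,0]
}}

```text
time: 5.95
eef_pos: [0.5049, -0.1622, 0.2231]
orientation: [-2.981, -0.253, -0.791]
contact_force: [-0.6, 0.1, -3.0]
opening: 0.0229
```

>>> {"api": "send_rows", "payload": {
  "xyz": [
    [0,-2,0],
    [-0.2,-4,0],
    [-0.2,-4,0],
    [-0.2,-4,0],
    [-0.2,-4,0],
    [-0.2,-4,0],
    [-0.2,-4,0],
    [-0.2,-4,0],
    [-0.2,-4,0],
    [0,-2,0],
    [0,0,0],
    [0,0,0]
  ],
  "twist": [
    [0,0,0],
    [0,0,0],
    [0,0,0],
    [0,0,0],
    [0,0,0],
    [0,0,0],
    [0,0,0],
    [0,0,0],
    [0,0,0],
    [0,0,0],
    [0,0,0],
    [0,0,0]
  ],
  "grip": [0,0,0,0,0,0,0,0,0,0,0,0]
}}

```text
time: 7.15
eef_pos: [0.4312, 0.1904, 0.2172]
orientation: [-2.981, -0.261, -0.796]
contact_force: [-0.7, -0.6, -2.0]
opening: 0.0232
```

Run:
```python
from h import *
s=readout.observe();print(s['joints'].round(3),s['eef_pos'],s['orientation'],s['contact_force'])
pt,Rt=target([.532,.209,.045],np.radians(10.05),.20);print(delta(pt,Rt))
im,d,p=grab('wrist');save(im,'w4.png');np.savez('w4.npz',im=im,d=d,rvec=p['rvec'],tvec=p['tvec'])
P=cloud(d,p)
hsv=cv2.cvtColor(im,cv2.COLOR_RGB2HSV);H,S,V=[hsv[...,i].astype(int) for i in range(3)]
near=(np.hypot(P[...,0]-.58,P[...,1]-.2)<.13)&(d>0)
g=near&(H>60)&(H<95)&(S>90)&(P[...,2]<.02);print('green',g.sum(),cv2.minAreaRect(P[g][:,:2].astype(np.float32)*1000))
for nm,m in (('red',((H<6)|(H>174))&(S>150)),('brass',(H>15)&(H<32)&(S>100))):
    m=m&(np.hypot(P[...,0]-.52,P[...,1]-.207)<.03)&(P[...,2]>.03)
    if m.sum():print(nm,m.sum(),np.argwhere(m).mean(0)[::-1],np.median(P[m],0).round(4),P[m].min(0).round(3),P[m].max(0).round(3))
```

```text
[ 0.536 -0.154 -0.781  0.45  -0.177  1.887] [0.43124789 0.19040495 0.21717647] [-2.98086612 -0.26120336 -0.79635312] [-0.67524583 -0.64584521 -1.98945153]
(array([ 0.00021851,  0.0014753 , -0.00054033]), array([ 0.26370423, -0.07277237,  0.03347634]))
green 5611 ((576.2799072265625, 221.8468017578125), (154.89796447753906, 115.8354263305664), 11.149398803710938)
red 67 [276.43283582 183.67164179] [0.5103 0.2087 0.0783] [0.506 0.205 0.074] [0.514 0.212 0.08 ]
brass 84 [276.5        176.61904762] [0.5176 0.2128 0.0665] [0.511 0.202 0.041] [0.532 0.216 0.072]
```

View pics/w4.png

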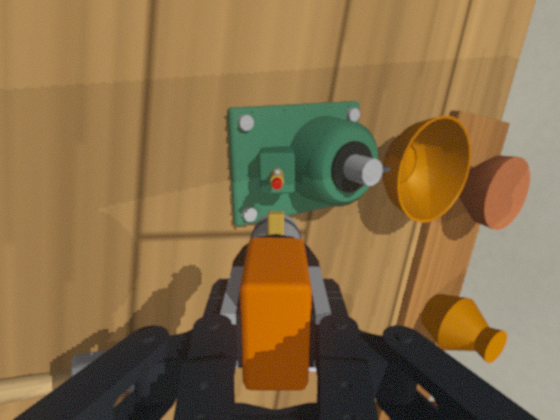

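```bash
cat >> h.py <<'E'
def nose_tool(im,d,p,s):
    "nose, lug and handle-top points in the tool frame (mm), from a wrist picture"
    Rc=R.from_rotvec(s['orientation']).as_matrix();P=cloud(d,p);Q=(P-s['eef_pos'])@Rc*1000
    C=(-R.from_rotvec(np.ravel(p['rvec'])).as_matrix().T@np.ravel(p['tvec'])-s['eef_pos'])@Rc*1000
    hsv=cv2.cvtColor(im,cv2.COLOR_RGB2HSV);H,S,V=[hsv[...,i].astype(int) for i in range(3)]
    red=((H<6)|(H>174))&(S>150)&(d>0)&(Q[...,2]>60)&(np.hypot(Q[...,0],Q[...,1])<25)
    org=(H>=5)&(H<17)&(S>190)&(V>100)&(d>0)&(np.abs(Q[...,0])<25)&(np.abs(Q[...,1])<40)&(Q[...,2]<10)
    lug=(H>17)&(H<32)&(S>100)&(d>0)&(np.abs(Q[...,0])<10)&(np.abs(Q[...,1]+22)<10)&(np.abs(Q[...,2]-28)<14)
    print('cam',C.round(1))
    for n,m in (('red',red),('handle',org),('lug',lug)):
        if m.sum(): print(n,m.sum(),np.argwhere(m).mean(0)[::-1].round(1),'med',np.median(Q[m],0).round(1),'min',np.percentile(Q[m],2,0).round(1),'max',np.percentile(Q[m],98,0).round(1))
    return Q,red
E
python3 - <<'E'
from h import *
z=np.load('w4.npz');p=camera_params('wrist');s=readout.observe()
p=dict(p,rvec=z['rvec'],tvec=z['tvec'])
nose_tool(z['im'],z['d'],p,s)
s=readout.observe();print(s['eef_pos'])
E
```

```text
cam [-1.000e-01 -8.310e+01 -1.416e+02]
red 67 [276.4 183.7] med [  0.6  -5.  160.7] min [ -2.   -8.3 159. ] max [  3.9  -1.5 164.7]
handle 9093 [274.9 315. ] med [ -0.2 -10.8 -35.9] min [-11.1 -22.6 -37.4] max [11.  18.2 -0.1]
lug 356 [275.5 222.8] med [  0.  -19.9  27.7] min [ -3.6 -24.5  26.4] max [  3.7 -14.2  31.1]
[0.43133399 0.1896125  0.21706848]
```

>>> {"api": "send_rows", "payload": {
  "xyz": [
    [0,0,0],
    [0,0,0],
    [0,0,0],
    [0,0,0],
    [0,0,0],
    [0,0,0],
    [0,0,0],
    [0,0,0],
    [0,0,0],
    [0,0,0],
    [0,0,0],
    [0,0,0]
  ],
  "twist": [
    [0,0,-0.14],
    [0,0,-0.14],
    [0,0,-0.14],
    [0,0,-0.14],
    [0,0,-0.14],
    [0,0,-0.14],
    [0,0,-0.14],
    [0,0,-0.14],
    [0,0,-0.14],
    [0,0,-0.14],
    [0,0,-0.17],
    [0,0,0]
  ],
  "grip": [0,0,0,0,0,0,0,0,0,0,0,0]
}}

```text
time: 8.4
eef_pos: [0.4317, 0.1883, 0.2171]
orientation: [1.795, 2.088, 0.568]
contact_force: [-0.3, 0.4, -2.5]
opening: 0.0232
```

Run:
```python
from h import *
s=readout.observe();print(s['joints'].round(3),s['eef_pos'])
pt,Rt=target([.532,.209,.045],np.radians(10.05),.20,-np.pi/2);print(delta(pt,Rt))
im,d,p=grab('wrist');nose_tool(im,d,p,s);save(im,'w5.png');np.savez('w5.npz',im=im,d=d,rvec=p['rvec'],tvec=p['tvec'])
```

```text
[ 0.531 -0.155 -0.782  0.449 -0.177  0.336] [0.43174087 0.18827406 0.21711089]
(array([-0.00100863,  0.00207257, -0.02450573]), array([0.29119481, 0.25714871, 0.02211853]))
cam [   0.   -82.5 -141.5]
red 73 [281.5 188.2] med [  6.   -0.2 160.3] min [  2.7  -3.6 158.9] max [  8.6   4.1 164.1]
handle 8825 [274.9 313.4] med [ -0.  -11.3 -36. ] min [-10.8 -21.7 -37.4] max [10.9 18.5 -2. ]
lug 363 [275.6 222.7] med [  0.6 -19.   27.7] min [ -3.4 -23.4  26.2] max [  4.  -13.2  30.8]
```

>>> {"api": "send_rows", "payload": {
  "xyz": [
    [0,0,0],
    [0,0,0],
    [0,0,0],
    [0,0,0],
    [0,0,0],
    [0,0,0],
    [0,0,0],
    [0,0,0],
    [0,0,0],
    [0,0,0],
    [0,0,0],
    [0,0,0]
  ],
  "twist": [
    [0,0,-0.14],
    [0,0,-0.14],
    [0,0,-0.14],
    [0,0,-0.14],
    [0,0,-0.14],
    [0,0,-0.14],
    [0,0,-0.14],
    [0,0,-0.14],
    [0,0,-0.14],
    [0,0,-0.14],
    [0,0,-0.17],
    [0,0,0]
  ],
  "grip": [0,0,0,0,0,0,0,0,0,0,0,0]
}}

```text
time: 9.65
eef_pos: [0.4317, 0.1891, 0.2172]
orientation: [-0.169, 2.615, 0.076]
contact_force: [0.9, -0.5, -1.9]
opening: 0.0234
```

Run:
```python
from h import *
s=readout.observe();print(s['joints'].round(3),s['eef_pos'])
pt,Rt=target([.532,.209,.045],np.radians(10.05),.20,-np.pi);print(delta(pt,Rt))
im,d,p=grab('wrist');nose_tool(im,d,p,s);save(im,'w6.png');np.savez('w6.npz',im=im,d=d,rvec=p['rvec'],tvec=p['tvec'])
w=[np.load('w%d.npz'%i)['im'][100:300,180:380] for i in (4,5,6)]
save(cv2.resize(np.hstack(w),None,fx=1.33,fy=1.33),'cmp.png')
```

```text
[ 0.533 -0.154 -0.782  0.449 -0.176 -1.212] [0.43165777 0.18909176 0.21720028]
(array([-0.00105941, -0.00066062, -0.04609971]), array([-0.24740816,  0.20922859,  0.02681695]))
cam [ 1.000e-01 -8.240e+01 -1.415e+02]
red 70 [274.5 191.9] med [ -0.6   4.  160.5] min [ -3.6   0.6 159.1] max [  2.4   7.4 164.7]
handle 8174 [276.  305.7] med [  0.6 -14.6 -35.9] min [-11.1 -21.4 -37.5] max [11.  19.3 -0.2]
lug 355 [275.6 222.9] med [  0.4 -18.6  27.6] min [ -3.5 -23.   26.3] max [  3.8 -12.8  31. ]
```

View pics/cmp.png

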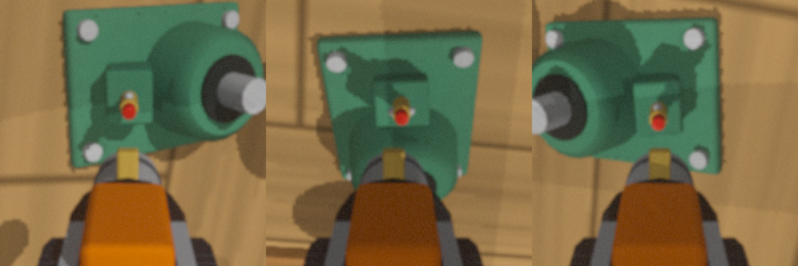

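All three twists agree: in the tool frame the nose is about 4 mm off the coupler axis. I'll correct that, advance 4 cm and recheck.

>>> {"api": "send_rows", "payload": {
  "xyz": [
    [-0.08,0.39,0],
    [0,0,1],
    [0,0,1.5],
    [0,0,1],
    [0,0,0.5],
    [0,0,0],
    [0,0,0]
  ],
  "twist": [
    [0,0,-0.04],
    [0,0,0],
    [0,0,0],
    [0,0,0],
    [0,0,0],
    [0,0,0],
    [0,0,0]
  ],
  "grip": [0,0,0,0,0,0,0]
}}

```text
time: 10.4
eef_pos: [0.4515, 0.1971, 0.1833]
orientation: [-0.225, 2.61, 0.062]
contact_force: [-0.1, 0.4, -2.5]
opening: 0.0232
```

Run:
```python
from h import *
s=readout.observe();print(s['joints'].round(3),s['eef_pos'],s['orientation'])
pt,Rt=target([.532,.209,.045],np.radians(10.05),.16,-np.pi);print(delta(pt,Rt))
im,d,p=grab('wrist');nose_tool(im,d,p,s)
a,_,_=grab('side'); b,_,_=grab('scene')
f=lambda x:cv2.resize(x,(390,390),interpolation=cv2.INTER_CUBIC)
save(np.hstack([f(a[130:215,195:280]),f(b[110:210,290:390])]),'cmp2.png')
```

```text
[ 0.523 -0.077 -0.82   0.33  -0.171 -1.263] [0.45147569 0.19709614 0.18329336] [-0.22480413  2.61010353  0.06217774]
(array([-0.00036269, -0.00040219, -0.00347579]), array([-0.13183885, -0.23308896,  0.04485853]))
cam [ 1.000e-01 -8.240e+01 -1.415e+02]
red 100 [275.8 200.6] med [  0.5  -0.8 120.5] min [ -3.1  -4.  119.3] max [  3.5   3.1 125.9]
handle 8044 [275.9 304.2] med [  0.3 -15.1 -35.9] min [-11.1 -21.4 -37.5] max [11.1 19.  -0.4]
lug 357 [275.6 222.8] med [  0.4 -18.6  27.6] min [ -3.5 -23.1  26.5] max [  3.8 -12.8  31. ]
```

View pics/cmp2.png

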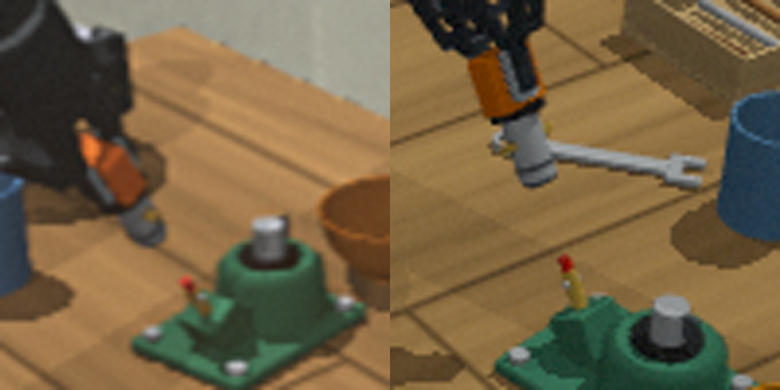

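>>> {"api": "send_rows", "payload": {
  "xyz": [
    [0,-0.1,0],
    [0,0,1],
    [0,0,1],
    [0,0,1],
    [0,0,1],
    [0,0,0.5],
    [0,0,0],
    [0,0,0],
    [0,0,0]
  ],
  "twist": [
    [0,0,0],
    [0,0,0],
    [0,0,0],
    [0,0,0],
    [0,0,0],
    [0,0,0],
    [0,0,0],
    [0,0,0],
    [0,0,0]
  ],
  "grip": [0,0,0,0,0,0,0,0,0]
}}

```text
time: 11.45
eef_pos: [0.4739, 0.2002, 0.1445]
orientation: [-0.227, 2.609, 0.062]
contact_force: [-0.4, 0.2, -2.3]
opening: 0.0232
```

Run:
```python
from h import *
s=readout.observe();print(s['joints'].round(3),s['eef_pos'],s['contact_force'])
pt,Rt=target([.532,.209,.045],np.radians(10.05),.115,-np.pi);print(delta(pt,Rt))
im,d,p=grab('wrist');nose_tool(im,d,p,s)
f=lambda x:cv2.resize(x,(390,390),interpolation=cv2.INTER_CUBIC)
a,_,_=grab('side'); b,_,_=grab('scene')
save(np.hstack([f(a[150:215,205:270]),f(b[130:210,305:385])]),'cmp3.png')
```

```text
[ 0.499  0.014 -0.861  0.195 -0.16  -1.286] [0.47387398 0.20021874 0.14446237] [-0.3668975   0.17280533 -2.3127657 ]
(array([-6.46454686e-05,  1.00651972e-04, -1.78307341e-03]), array([-0.11621125, -0.14969125,  0.05201965]))
cam [ 1.000e-01 -8.240e+01 -1.415e+02]
handle 7501 [275.2 299.8] med [ -0.1 -16.5 -35.7] min [-11.2 -21.4 -37.4] max [11.1 18.2  0. ]
lug 364 [275.6 222.8] med [  0.4 -18.6  27.7] min [ -3.5 -23.   26.3] max [  3.9 -12.7  31.2]
```

View pics/cmp3.png

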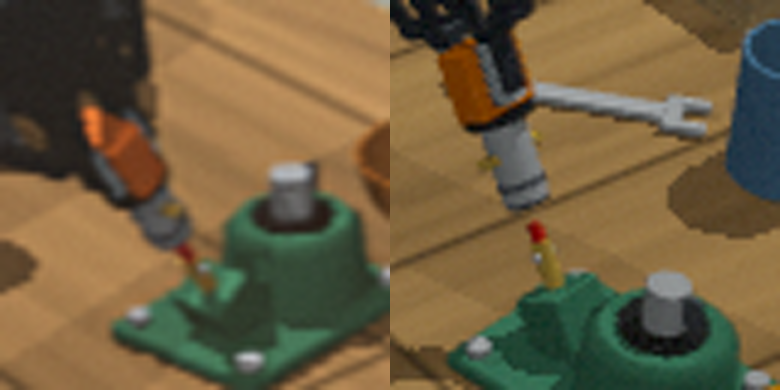

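>>> {"api": "send_rows", "payload": {
  "xyz": [
    [0,0,0.5],
    [0,0,0.5],
    [0,0,0.5],
    [0,0,0.5],
    [0,0,0],
    [0,0,0]
  ],
  "twist": [
    [0,0,0],
    [0,0,0],
    [0,0,0],
    [0,0,0],
    [0,0,0],
    [0,0,0]
  ],
  "grip": [0,0,0,0,0,0]
}}

```text
time: 12.2
eef_pos: [0.4835, 0.2017, 0.1264]
orientation: [-0.227, 2.611, 0.061]
contact_force: [1.0, -0.2, -2.2]
opening: 0.0233
```

```bash
cat > st.py <<'E'
from h import *
s=readout.observe();Rc=R.from_rotvec(s['orientation']).as_matrix()
pt,Rt=target([.532,.209,.045],np.radians(10.05),.0625,-np.pi)
print(s['time'],'Ftool',(s['contact_force']@Rc).round(1),'Mtool',(s['ft_torque']@Rc).round(2),'dist-home cm',delta(pt,Rt,s)[1].round(2),s['opening'])
E
python3 st.py
```

```text
12.2 Ftool [ 0.3 -0.4  2.3] Mtool [ 0.    0.79 -0.01] dist-home cm [-0.18 -0.13  3.25] 0.023290543889510722
```

>>> {"api": "send_rows", "payload": {
  "xyz": [
    [0,0,0.3],
    [0,0,0.3],
    [0,0,0.3],
    [0,0,0.3],
    [0,0,0]
  ],
  "twist": [
    [0,0,0],
    [0,0,0],
    [0,0,0],
    [0,0,0],
    [0,0,0]
  ],
  "grip": [0,0,0,0,0]
}}

```text
time: 12.7
eef_pos: [0.4894, 0.2028, 0.1159]
orientation: [-0.227, 2.611, 0.061]
contact_force: [0.7, 0.1, -2.9]
opening: 0.023
```

```bash
python3 st.py
```

```text
12.7 Ftool [ 0.8 -0.   2.8] Mtool [ 0.03  0.74 -0.01] dist-home cm [-0.18 -0.13  2.04] 0.023047059829511485
```

>>> {"api": "send_rows", "payload": {
  "xyz": [
    [0,0,0.2],
    [0,0,0.2],
    [0,0,0.2],
    [0,0,0.2],
    [0,0,0]
  ],
  "twist": [
    [0,0,0],
    [0,0,0],
    [0,0,0],
    [0,0,0],
    [0,0,0]
  ],
  "grip": [0,0,0,0,0]
}}

```text
time: 13.2
eef_pos: [0.4937, 0.2036, 0.1092]
orientation: [-0.227, 2.61, 0.062]
contact_force: [1.3, -0.2, -5.2]
opening: 0.0232
```

```bash
python3 st.py
```

```text
13.2 Ftool [ 1.5 -0.4  5.1] Mtool [-0.07  0.56  0.01] dist-home cm [-0.14 -0.14  1.24] 0.02319078766333896
```

>>> {"api": "send_rows", "payload": {
  "xyz": [
    [0,0,0.2],
    [0,0,0.2],
    [0,0,0]
  ],
  "twist": [
    [0,0,0],
    [0,0,0],
    [0,0,0]
  ],
  "grip": [0,0,0]
}}

```text
time: 13.5
eef_pos: [0.4954, 0.204, 0.1059]
orientation: [-0.227, 2.61, 0.062]
contact_force: [-3.1, -1.3, 1.9]
opening: 0.0234
```

```bash
python3 st.py
```

```text
13.5 Ftool [ 1.9 -0.8 -3.3] Mtool [-0.04  0.82 -0.01] dist-home cm [-0.15 -0.15  0.87] 0.023448361887913462
```

>>> {"api": "send_rows", "payload": {
  "xyz": [
    [0,0,0.2],
    [0,0,0.2],
    [0,0,0]
  ],
  "twist": [
    [0,0,0],
    [0,0,0],
    [0,0,0]
  ],
  "grip": [0,0,0]
}}

```text
time: 13.8
eef_pos: [0.4974, 0.2044, 0.1026]
orientation: [-0.227, 2.61, 0.062]
contact_force: [-5.1, -0.9, 5.0]
opening: 0.0232
```

```bash
python3 st.py
```

```text
13.8 Ftool [ 2.  -0.  -6.9] Mtool [-0.03  0.84 -0.06] dist-home cm [-0.14 -0.15  0.48] 0.02322855607662427
```

>>> {"api": "send_rows", "payload": {
  "xyz": [
    [0,0,0.2],
    [0,0,0.1],
    [0,0,0]
  ],
  "twist": [
    [0,0,0],
    [0,0,0],
    [0,0,0]
  ],
  "grip": [0,0,0]
}}

```text
time: 14.1
eef_pos: [0.4987, 0.2046, 0.1001]
orientation: [-0.227, 2.61, 0.062]
contact_force: [-6.3, -1.1, 7.4]
opening: 0.0237
```

```bash
python3 st.py
```

```text
14.1 Ftool [ 1.8  0.  -9.6] Mtool [0.04 0.92 0.02] dist-home cm [-0.15 -0.15  0.2 ] 0.023745331605465537
```

>>> {"api": "send_rows", "payload": {
  "xyz": [
    [0,0,0.1],
    [0,0,0.1],
    [0,0,0]
  ],
  "twist": [
    [0,0,0],
    [0,0,0],
    [0,0,0]
  ],
  "grip": [0,0,0]
}}

```text
time: 14.4
eef_pos: [0.4993, 0.2047, 0.0993]
orientation: [-0.228, 2.609, 0.062]
contact_force: [-14.1, -2.7, 18.6]
opening: 0.0234
```

```bash
python3 st.py
```

```text
14.4 Ftool [  3.1  -0.2 -23.3] Mtool [ 0.09  1.32 -0.04] dist-home cm [-0.14 -0.15  0.1 ] 0.023377417584964734
```

The force rose along the spring and then jumped to about 25 N, so the mouth is against the collar. I'll hold for a moment and take one last look.

>>> {"api": "send_rows", "payload": {
  "xyz": [
    [0,0,0],
    [0,0,0],
    [0,0,0],
    [0,0,0],
    [0,0,0]
  ],
  "twist": [
    [0,0,0],
    [0,0,0],
    [0,0,0],
    [0,0,0],
    [0,0,0]
  ],
  "grip": [0,0,0,0,0]
}}

```text
time: 14.9
eef_pos: [0.4993, 0.2047, 0.0992]
orientation: [-0.228, 2.609, 0.062]
contact_force: [-14.3, -4.0, 18.4]
opening: 0.0236
```

```bash
python3 st.py
python3 - <<'E'
from h import *
f=lambda x:cv2.resize(x,(390,390),interpolation=cv2.INTER_CUBIC)
a,_,_=grab('side'); b,_,_=grab('scene')
save(np.hstack([f(a[150:215,205:270]),f(b[130:210,305:385])]),'end.png')
E
```

```text
14.9 Ftool [  3.6  -1.4 -23.4] Mtool [ 0.08  1.27 -0.01] dist-home cm [-0.14 -0.15  0.09] 0.023635221555365453
```

View pics/end.png

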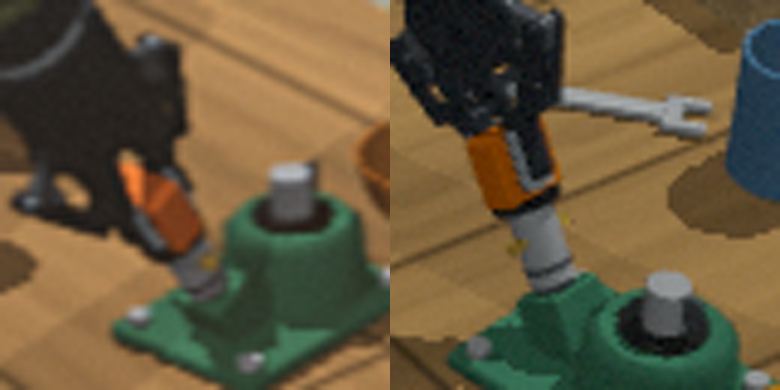

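The coupler's mouth sits flush on the collar at about (205,285) in the side crop and (555,280) in the scene crop. The axes agree and the fingers are still on the handle.

```bash
python3 -c "
from bench import job
print(job.hand_in())"
```

```text
the job is handed in; nothing more can be done
None
```

I unlocked the large orange coupler with about 1.19 rad of clockwise turn and lifted it clear. I then pressed it onto the nipple until it snapped, pushed it fully home, and handed in at about 15 s while still holding it there. `hand_in()` reports no verdict.

- **Last checks:** The axial push was steady at about 23 N, after rising along the nose spring and then jumping at the collar. The finger opening was 23.6 mm on the 24 mm handle, and the mouth looked flush on the collar in both fixed-camera views. I touched nothing else that I know of, but I took no final measurement of the bystanders.
- **One disagreement:** The first nipple position, from the fixed scene camera, was a few mm off from the wrist-camera estimate. I followed the wrist estimate, and the coupler went on with almost no side force until the spring and collar.

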